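# Start and seat a lag screw in a track bracket

### The arm

A 6-joint arm with a two-finger parallel gripper is mounted at the origin on the work surface. World frame = base frame: x ahead of the robot, y to its left, z up, the work surface at z = 0. Lengths are in mm, angles in degrees, forces in N, time in s.
With the tool pointing down it reaches from about 300 to 850 mm from the base axis. Payload 4.2 kg.
Tool frame: the origin (TCP) lies midway between the tips of the shut fingers; the grasp point (between the pads) lies 19 mm behind it; z points along the fingers, y is the line along which they close (so a half turn about z gives the same grasp; the last joint's range is limited). The gripper opens to 91 mm and grips with 3 to 60 N. Pads are 32 mm wide; open, the fingers measure 118 mm over their backs; the gripper's body (76 mm by 178 mm) begins 60 mm behind the grasp point.
Start: joints at [71.161, 18.312, 89.639, -0, 72.044, -1.146], TCP at [174.754, 547.818, 213.976] pointing down, gripper open.
Joint ranges: [-177.97, 177.97], [-48.28, 115.42], [12.27, 149.76], [-77.06, 257.06], [2.81, 150.46], [-146.56, 146.56]. Speed limits (degrees/s): [147.25, 147.25, 180, 180, 180, 180].

### API

Orientations are given as [roll, pitch, yaw] about the fixed x, y, z axes, in that order (R = Rz(yaw) Ry(pitch) Rx(roll)).
In Python, from workcell import env gives the robot as it stands.
- The arm moves only by the shell command python3 -m jog 'ROWS' [FORCE]. ROWS is a JSON object of lists of equal length, an entry for each row: "jaw": the finger opening in mm, from 0 to 91.2; "slide": the shift along the tool's x, y, z in units of 30 mm (1.0 is 30 mm), a list of three; "spin": the turn about the tool's z in units of 8 degrees (1.0 is 8 degrees). In form: {"jaw": [jaw, ...], "slide": [[dx, dy, dz], ...], "spin": [spin, ...]}. A call has 1 to 10 rows; each row shifts and turns the commanded pose from where the row before left it, along the tool's axes as they then stand; what a row does not reach is not made up. A row lasts 1/10 s, in which the tool goes at most 50 mm and 8.59 degrees, less where a joint would pass 70% of its speed; a pose out of reach is approached as far as the arm can. A call is refused whole if a number of a shift passes 1 or a number of a turn 1, either way. A call with a gripper value outside its range is refused whole. The fingers move at their own pace and stop on an object; FORCE is the grip in N (left out, the last holds). Time passes only in rows, so rows that do not move let the fingers close. It gives the time, the measured TCP pose, the force, the opening and the grip force at its end, in the units of the state.
- env.state(): the state, without advancing time (a new reading comes with each control period).
- env.grab_frame(name): name is "side" or "top" or "wrist"; returns the picture (400x640x3 uint8, red, green, blue); there is no depth.
- env.camera_model(name): a dict with "fx", "fy", "cx", "cy" (pixels), "camera_from_world" (4x4, takes a point from world to camera coordinates). Camera axes: x right, y up, looking along -z (the intrinsics and any distortion apply to the point x, -y, -z); pixel columns grow to the right and rows downward; lengths in mm; the calibration is good to about 2 mm. A picture is of the moment at which its call begins: read the wrist's pose just before it. camera_model takes no time and is no camera call; for the wrist camera it gives the pose at the moment of the call.
- env.job_done(): hands the job in; it is judged then, once.
The state is a dict: "time_s": time; "qpos": joint angles; "qvel": joint speeds; "effort": joint torques, N m; "ee_pos": TCP position; "ee_rot": TCP orientation; "force": force on the tool from outside, world axes, zero at the start; "torque": the same for the moment, N m; "gripper_width": finger opening in mm; "gripper_force": force on a finger pad.
Only numpy, scipy, OpenCV 4.12 (cv2) and the standard library are available. Lean on these libraries where they do the work, as an engineer would, in place of code of your own. Each camera call takes 0.05 s, during which the arm holds its last target. There are 200 camera calls.

### The job

Take the T-handle key out of its wooden rack, fit its square socket over the lag screw that still stands proud of the steel bracket, and turn it clockwise while pressing firmly, but not brutally, so the thread bites and the screw goes fully home with its flange down on the bracket. Press all the time you turn, do not strip the hole, and turn the screw only with the key. Then stand the key back in its rack and let go of it, leaving the two cans and the wrench alone.

Things in the scene. Friction and masses are not known exactly. Their poses are not given: they have to be found in the camera images.
- stud: fixed lumber 360 x 89 x 38 mm lying flat, length along its x; origin at the centre of its underside. On it a steel angle bracket 200 x 66 x 4 mm (top 42 mm above the table) with an upright leg along its +y edge (y = 33 to 37 mm, up to 68 mm above the table). One screw is already home at stud x = -60 mm, y = 0: leave it. The screw to drive is at stud x = +30 mm, y = 0
- screw: lag screw to drive, upright, cannot tilt. Origin on its axis 46 mm over the table, where the underside of its round flange (30 mm across, 2.5 thick) starts, 4 mm over the bracket; it turns with the screw but does not sink; z up. Above the flange a square head 18 x 18 mm along its x and y, 8.5 mm high, then bevelled to 12 x 12 over 4 mm. Clockwise from above drives it in, against about 0.12 N m
- screw_head (a point): centre of the top of that screw's head, 15 mm above the underside of its flange; it sinks with the screw
- screw_sink (a joint): how far the screw has sunk, m: 0 at the start, 0.004 fully home (flange on the bracket). Its thread lets it sink at most 6 mm a turn (two thirds of a turn to home), and it follows only under a downward push of more than 10 N (20 N is a good push, over 50 N is too much); turning back lifts it
- slip (a joint): how far, m, the turning has run ahead of the sinking (turn x 6 mm minus sinking); 0 at the start. It grows when the screw is turned without enough push or is turned on after it is home; above 0.002 the hole is stripped
- key: loose T-handle box key, 84 mm tall, about 0.25 kg, upright in the rack, handle up; origin at the centre of its lower end, z up. Upwards: square tube 30 x 30 mm, 0 to 30 mm, open below, cavity 20 x 20 mm, 11.5 deep; shank 16 mm across, to 50; collar 44 mm across, 50 to 54; flat black handle bar 76 mm along its x, 20 mm thick along its y, 54 to 84. Square sides lie along its x and y
- key_mouth (a point): centre of the key's open lower end. Seated on the screw it is 3.5 mm above the underside of the screw's flange; the square fits at any of four quarter-turns, with about 0.1 rad of play either way
- key_grip (a point): grip point in the middle of the key's handle, 74 mm above its lower end; fingers close along the key's y on 20 mm. With fingertips 19 mm past it they stand just over the collar, which can carry the push
- rack: fixed wooden block 90 x 90 x 30 mm with one square pocket 40 x 40 mm, 22 mm deep, in which the key stands; origin at the centre of its underside, sides along its x and y
- rack_floor (a point): centre of the floor of the rack's pocket, 8 mm above the table
- can: upright drinks can, 66 mm across and 122 mm tall, 0.37 kg, bystander; origin at the centre of its underside
- can2: a second upright can of the same size, bystander; origin at the centre of its underside
- wrench: steel open-end wrench about 200 mm long lying flat along its x, bystander; origin near the middle of its underside
Not all that is in view belongs to the job. There is more than one size of the key; the job needs the smallest. Of the things like the rack, leave any that is orange; of the rest the larger one is meant.

How it is judged:
By the outcome, as a careful person would: the job done as asked, in the order asked, and still so for the second after the job is handed in, with the robot touching nothing.
It also fails if it takes over 72 s, if anything falls off the work surface, if the arm or the gripper's body presses on something with over 40 N, if the wrist force passes 120 N, or if a joint passes its speed limit or range.

## Working session

There is one attempt and no reset: what is moved stays moved. The work goes in short steps, Python scripts to look and compute and a shell command to move; the robot and the scene stay as the last step left them, time stands still between calls to the robot, and variables do not carry over. Pictures are saved under pics/ and viewed, at most 10 in all, crops included, and the job is handed in when it is done.

```bash
ls; mkdir -p pics
python3 - <<'E'
from workcell import env
import cv2,numpy as np
s=env.state();print(s)
for n in("side","top","wrist"):
    m=env.camera_model(n);print(n,{k:np.round(v,4).tolist() for k,v in m.items()})
    cv2.imwrite(f"pics/{n}0.png",env.grab_frame(n)[:,:,::-1])
E
```

```text
pics
{'time_s': 0.0, 'qpos': array([ 7.11606337e+01,  1.83515222e+01,  8.97076103e+01, -2.18525570e-03,
        7.20434732e+01, -1.14367491e+00]), 'qvel': array([ 0.03714948,  0.05249859, -0.05757438, -0.06206575,  0.08590513,
        0.01280322]), 'effort': array([-1.17989486e-03, -4.12453580e+01, -2.31980145e+01,  7.27192755e-02,
        4.55754565e-02, -1.29689079e-04]), 'ee_pos': array([174.60095983, 547.30943293, 213.11331651]), 'ee_rot': array([-1.79897373e+02,  2.92252323e-05,  1.62304984e+02]), 'force': array([-0.08648031, -0.09275402, -0.03945931]), 'torque': array([ 0.04114682,  0.03162895, -0.00284465]), 'gripper_force': 0.0, 'gripper_width': 91.47281178837457}
side {'fx': 363.7288, 'fy': 363.7288, 'cx': 315.1914, 'cy': 198.1609, 'camera_from_world': [[0.9621, -0.2717, -0.022, -496.1731], [0.1783, 0.5664, 0.8047, -138.4597], [-0.2062, -0.7781, 0.5933, -967.0252], [0.0, 0.0, 0.0, 1.0]]}
top {'fx': 483.2625, 'fy': 483.2625, 'cx': 321.0578, 'cy': 197.0622, 'camera_from_world': [[-0.0257, -0.9996, 0.0127, -36.6144], [0.9915, -0.0239, 0.1276, -499.2238], [-0.1272, 0.0159, 0.9917, -1163.8524], [0.0, 0.0, 0.0, 1.0]]}
wrist {'fx': 297.314, 'fy': 297.314, 'cx': 317.294, 'cy': 196.24, 'camera_from_world': [[0.3036, 0.9528, -0.0012, -574.1021], [-0.9227, 0.2937, -0.2498, 28.282], [-0.2377, 0.077, 0.9683, -389.8584], [0.0, 0.0, 0.0, 1.0]]}
```

View pics/side0.png

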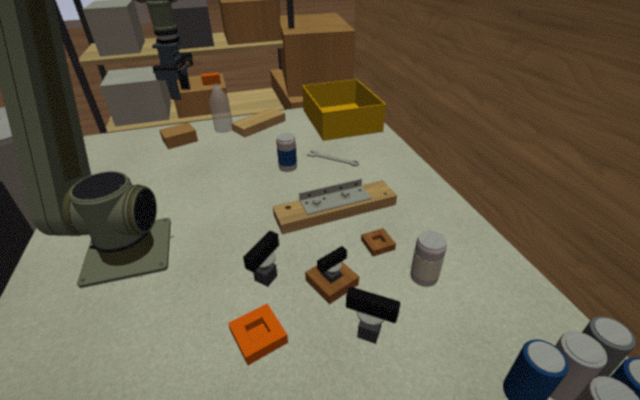

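View pics/top0.png

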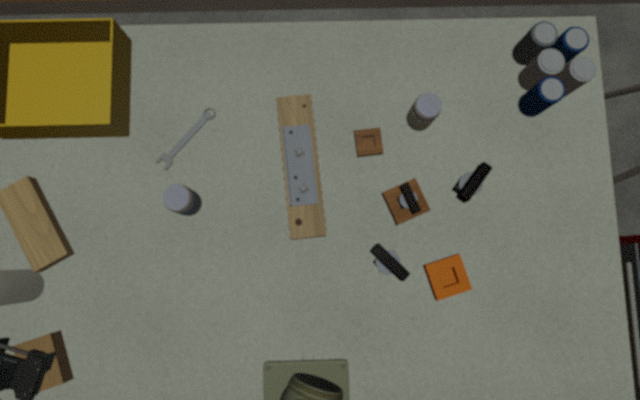

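The side view shows three keys: loose at (262,257) and (372,312), and the smaller one in the brown rack at (332,265). There is also an orange rack at (258,332) and a small brown one at (378,241). In the top view the brown rack is at (406,201), and the screws are at (299,152), about stud x=+30, and (304,188), about -60. The bracket leg is on the left, which is +y.

```bash
cat > h.py <<'E'
import numpy as np,cv2
def ray(m,p):
    T=np.array(m["camera_from_world"]);R=T[:3,:3];c=-R.T@T[:3,3]
    d=np.array([(p[0]-m["cx"])/m["fx"],-(p[1]-m["cy"])/m["fy"],-1.])
    d=R.T@d;return c,d/np.linalg.norm(d)
def plane(m,p,z):
    c,d=ray(m,p);return c+d*(z-c[2])/d[2]
def tri(*mp):
    A=np.zeros((3,3));b=np.zeros(3)
    for m,p in mp:
        c,d=ray(m,p);P=np.eye(3)-np.outer(d,d);A+=P;b+=P@c
    x=np.linalg.solve(A,b);return x,[round(float(np.linalg.norm((np.eye(3)-np.outer(d,d))@(x-c))),1) for c,d in (ray(m,p) for m,p in mp)]
def proj(m,X):
    q=np.array(m["camera_from_world"])@np.append(X,1);return np.array([m["cx"]+m["fx"]*q[0]/-q[2],m["cy"]-m["fy"]*q[1]/-q[2]])
def blobs(im,mask,amin=30):
    n,l,s,c=cv2.connectedComponentsWithStats(mask.astype(np.uint8));o=[]
    for i in range(1,n):
        if s[i,4]>=amin:
            ct=max(cv2.findContours((l==i).astype(np.uint8),0,2)[0],key=cv2.contourArea)
            o.append((np.round(c[i],1).tolist(),int(s[i,4]),[np.round(v,1).tolist() if not np.isscalar(v) else round(v,1) for v in cv2.minAreaRect(ct)]))
    return o
E
python3 - <<'E'
from h import *
from workcell import env
mt,ms=env.camera_model("top"),env.camera_model("side")
t=cv2.imread("pics/top0.png").astype(int);s=cv2.imread("pics/side0.png").astype(int)
T=[b for b in blobs(t,t.max(2)<40) if 300<b[0][0]<500 and 140<b[0][1]<300];S=[b for b in blobs(s,s.max(2)<40) if 230<b[0][0]<420 and 220<b[0][1]<340]
for b in T:print("T",b)
for b in S:print("S",b)
for a in T:
  for b in S:
    x,e=tri((mt,a[0]),(ms,b[0]));
    if max(e)<10: print(a[0],b[0],x.round(1),e)
# brown rack mask
hs=cv2.cvtColor(t.astype(np.uint8),cv2.COLOR_BGR2HSV)
for b in blobs(t,(hs[...,0]<14)&(hs[...,1]>110)&(hs[...,2]>60),100):
    print("R",b,plane(mt,b[2][0],30).round(1))
for n,p in dict(scr30=(299,152),scr60=(304,188),can=(428,106),can2=(180,200),stud=(301,167)).items(): print(n,plane(mt,p,122 if 'can' in n else 50).round(0))
E
```

```text
T ([472.5, 182.5], 512, [[472.8, 181.2], [18.4, 43.1], 45.0])
T ([409.6, 198.4], 248, [[409.4, 198.3], [29.6, 8.9], 64.7])
T ([389.5, 262.2], 441, [[389.5, 262.0], [43.1, 10.6], 45.0])
S ([261.7, 257.1], 866, [[260.1, 257.4], [32.1, 52.3], 3.8])
S ([331.3, 262.1], 438, [[334.8, 264.3], [24.7, 32.7], 56.3])
S ([372.1, 304.2], 1060, [[371.7, 304.0], [54.3, 20.5], 17.6])
S ([367.4, 334.0], 184, [[366.9, 334.1], [19.3, 10.1], 17.4])
[472.5, 182.5] [372.1, 304.2] [ 516.8 -408.2   90.4] [0.1, 0.1]
[409.6, 198.4] [331.3, 262.1] [ 483.3 -260.7   69.2] [1.7, 1.7]
[389.5, 262.2] [261.7, 257.1] [ 333.5 -205.    75.3] [1.1, 1.1]
scr30 [609.   3.  50.]
scr60 [519.  -8.  50.]
can [ 696. -305.  122.]
can2 [488. 274. 122.]
stud [571.  -1.  50.]
```

```bash
python3 -m jog '{"jaw":[91,91,91,91,91,91,91,91,91],"slide":[[-0.93,-0.57,0],[-0.93,-0.57,0],[-0.93,-0.57,0],[-0.93,-0.57,0],[-0.93,-0.57,0],[-0.93,-0.57,0],[-0.93,-0.57,0],[-0.93,-0.57,0],[-0.93,-0.57,0]],"spin":[0,0,0,0,0,0,0,0,0]}'
python3 -m jog '{"jaw":[91,91,91,91,91,91,91,91,91],"slide":[[-0.93,-0.57,0],[-0.93,-0.57,0],[-0.93,-0.57,0],[-0.93,-0.57,0],[-0.93,-0.57,0],[-0.93,-0.57,0],[-0.93,-0.57,0],[-0.93,-0.57,0],[0,0,0]],"spin":[0,0,0,0,0,0,0,0,0]}'
```

```text
time_s: 1.05
ee_pos: [367.8, 323.7, 213.8]
ee_rot: [-180.0, -0.0, 162.3]
force: [-0.7, 0.1, 0.6]
gripper_width: 91.0
gripper_force: 0.0
time_s: 1.95
ee_pos: [540.3, 124.0, 213.4]
ee_rot: [-179.9, 0.1, 162.1]
force: [0.3, 0.1, -0.2]
gripper_width: 90.7
gripper_force: 0.0
```

```bash
cat > shot.py <<'E'
import sys,json
from h import *
from workcell import env
n=sys.argv[1]
s=env.state();m=env.camera_model("wrist");im=env.grab_frame("wrist")
cv2.imwrite(f"pics/{n}.png",im[:,:,::-1]);json.dump({k:(v.tolist() if hasattr(v,'tolist') else v) for k,v in m.items()},open(f"pics/{n}.json","w"))
E
python3 -m jog '{"jaw":[91,91,91,91],"slide":[[-0.9,-0.85,0],[-0.9,-0.85,0],[0,0,0],[0,0,0]],"spin":[0,0,0,0]}' && python3 shot.py w1
python3 -m jog '{"jaw":[91,91,91,91,91,91],"slide":[[-0.8,-0.4,0],[-0.8,-0.4,0],[-0.8,-0.4,0],[-0.8,-0.4,0],[0,0,0],[0,0,0]],"spin":[0,0,0,0,0,0]}' && python3 shot.py w2
python3 -c "
import cv2;a=cv2.imread('pics/w1.png');b=cv2.imread('pics/w2.png')
cv2.imwrite('pics/w12.png',cv2.resize(cv2.vconcat([a[50:350],b[50:350]]),(640,600)))"
```

```text
time_s: 2.35
ee_pos: [573.7, 61.9, 213.5]
ee_rot: [180.0, -0.1, 162.2]
force: [-0.4, 0.4, -0.3]
gripper_width: 90.9
gripper_force: 0.0
time_s: 3.0
ee_pos: [650.5, -11.9, 213.6]
ee_rot: [180.0, -0.1, 162.3]
force: [1.1, 0.8, -0.0]
gripper_width: 91.0
gripper_force: 0.0
```

View pics/w12.png

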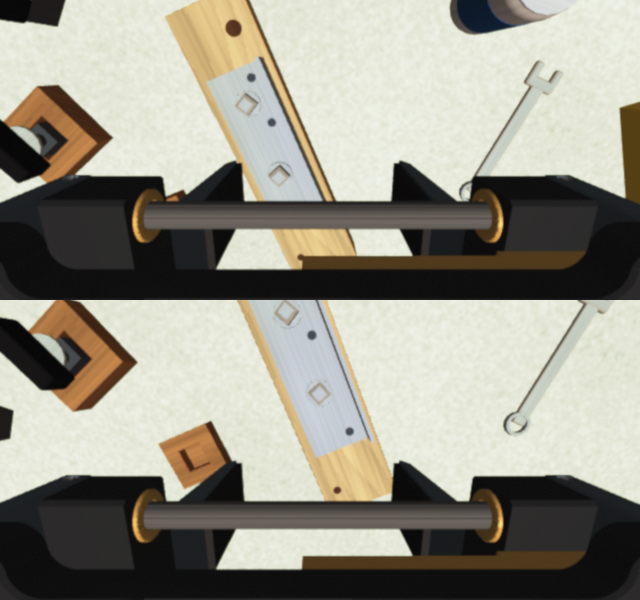

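The wrist views show the screw to drive at w1 (279,225) and w2 (318,143), and the home screw at w1 (246,154). Both heads look like diamonds in the image. I'll enlarge the head to measure it.

Run:
```python
import cv2
a=cv2.imread('pics/w1.png')[203:247,257:301];b=cv2.imread('pics/w2.png')[121:165,296:340]
f=lambda i:cv2.resize(i,(396,396),interpolation=cv2.INTER_CUBIC)
cv2.imwrite('pics/zz.png',cv2.hconcat([f(a),f(b)]))
```

```text
(no output)
```

View pics/zz.png

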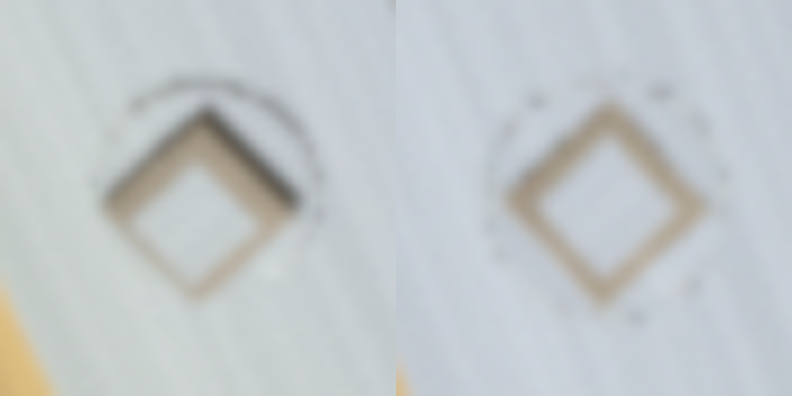

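Enlarged: the top-face corners are left, top, right, bottom at zoom (130,222), (196,162), (260,226), (197,288) in w1 and (540,205), (608,142), (676,206), (604,272) in w2. A bevel surrounds them. I'll triangulate these.

Run:
```python
import json
from h import *
from workcell import env
m1=json.load(open('pics/w1.json'));m2=json.load(open('pics/w2.json'));mt=env.camera_model("top")
z=lambda p,o,dx=0:((p[0]-dx+.5)/9-.5+o[0],(p[1]+.5)/9-.5+o[1])
A=[z(p,(257,203)) for p in [(130,222),(196,162),(260,226),(197,288)]]
B=[z(p,(296,121),396) for p in [(540,205),(608,142),(676,206),(604,272)]]
P=[]
for a,b in zip(A,B):
    x,e=tri((m1,a),(m2,b));P.append(x);print(x.round(1),e)
P=np.array(P);print("centre",P.mean(0).round(1),"sides",[round(float(np.linalg.norm(P[i-1]-P[i])),1) for i in range(4)])
Q=np.array([plane(m2,b,61) for b in B]);Q1=np.array([plane(m1,b,61) for b in A])
for Q in(Q,Q1):
    print(Q.mean(0).round(1),[round(float(np.degrees(np.arctan2(*(Q[i]-Q[i-1])[1::-1]))%90),1) for i in range(4)])
# stud yaw & pose from w2 : wood/bracket edges, home screw, top view
h=plane(m1,(246,154),57);print("home",h.round(1))
# key & rack in w2/w1 : rough
for m,n in((m1,'w1'),(m2,'w2')):
    im=cv2.imread(f'pics/{n}.png');hs=cv2.cvtColor(im,cv2.COLOR_BGR2HSV)
    for b in blobs(im,(hs[...,0]<14)&(hs[...,1]>90)&(hs[...,2]>60),300):print(n,b)
```

```text
[604.9  -4.1  60.9] [0.1, 0.1]
[600.6   5.9  58.1] [0.0, 0.0]
[610.1  11.6  61.6] [0.1, 0.1]
[615.    1.2  63.1] [0.4, 0.4]
centre [607.6   3.7  60.9] sides [11.6, 11.3, 11.6, 11.5]
[607.6   3.6  61. ] [26.3, 24.7, 29.7, 24.7]
[607.7   3.7  61. ] [24.8, 25.2, 24.7, 27.7]
home [517.6  -2.3  57. ]
w1 ([77.9, 173.4], 1287, [[78.2, 174.6], [92.0, 55.3], 75.4])
w2 ([102.6, 107.3], 1339, [[100.9, 99.7], [112.4, 64.5], 82.7])
```

```bash
python3 -m jog '{"jaw":[91,91,91,91,91,91,91,91,91,91],"slide":[[0.375,-1,0],[0.375,-1,0],[0.375,-1,0],[0.375,-1,0],[0.375,-1,0],[0.375,-1,0],[0.375,-1,0],[0.375,-1,0],[0.375,-1,0],[0.375,-1,0]],"spin":[0,0,0,0,0,0,0,0,0,0]}' 
python3 -m jog '{"jaw":[91,91,91,91,91,91,91,91,91],"slide":[[0,-0.5,0],[0,0,0],[0,0,0],[0,0,0],[0,0,0],[0,0,0],[0,0,0],[0,0,0],[0,0,0]],"spin":[0.95,0.95,0.95,0.95,0.95,0.95,0.95,0.95,0.95]}'
python3 -m jog '{"jaw":[91,91,91,91,91,91,91,91,91,91],"slide":[[0,0,0],[0,0,0],[0,0,0],[0,0,0],[0,0,0],[0,0,0],[0,0,0],[0,0,0],[0,0,0],[0,0,0]],"spin":[0.95,0.95,0.95,0.95,0.95,0.95,0.95,0.95,0.95,0]}' && python3 shot.py k1
python3 -m jog '{"jaw":[91,91,91,91],"slide":[[-0.8,-0.7,0],[-0.8,-0.7,0],[0,0,0],[0,0,0]],"spin":[0,0,0,0]}' && python3 shot.py k2
python3 -c "
import cv2;a=cv2.imread('pics/k1.png');b=cv2.imread('pics/k2.png')
cv2.imwrite('pics/k12.png',cv2.vconcat([a[:270],b[:270]]))"
```

```text
time_s: 4.05
ee_pos: [451.6, -264.0, 214.3]
ee_rot: [180.0, 0.0, 162.4]
force: [0.1, 0.3, -0.8]
gripper_width: 91.1
gripper_force: 0.0
time_s: 4.95
ee_pos: [447.9, -277.3, 214.2]
ee_rot: [180.0, -0.0, 93.7]
force: [0.5, 0.1, -0.4]
gripper_width: 91.2
gripper_force: 0.0
time_s: 5.95
ee_pos: [448.0, -277.6, 214.2]
ee_rot: [-180.0, -0.0, 25.6]
force: [0.5, 0.6, 0.1]
gripper_width: 90.8
gripper_force: 0.0
time_s: 6.4
ee_pos: [386.7, -261.4, 214.4]
ee_rot: [179.9, -0.1, 25.6]
force: [-0.3, -1.0, -0.2]
gripper_width: 91.1
gripper_force: 0.0
```

View pics/k12.png

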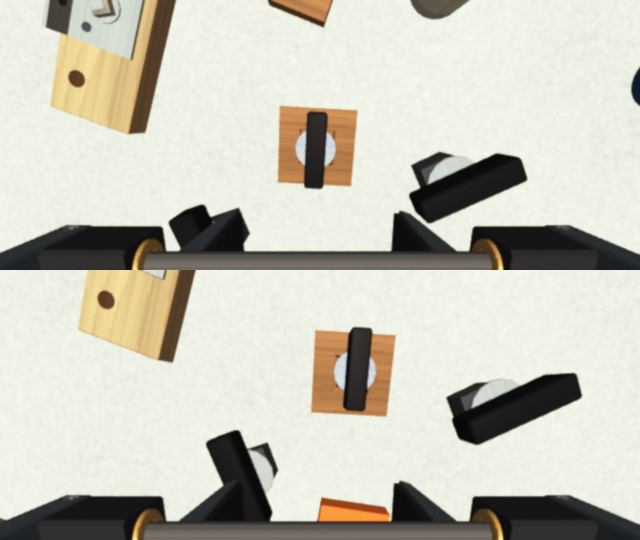

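The pictures show the key's handle bar at k1 (315,150) and k2 (357,99), standing in the brown rack, whose k1 corners run from (280,106) to (352,186). The collar is visible around the bar. The other keys are well clear of this one.

Run:
```python
import json
from h import *
M={n:json.load(open(f'pics/{n}.json')) for n in('k1','k2')}
C={};R={}
for n,c in(('k1',(315,150)),('k2',(357,99))):
    im=cv2.imread(f'pics/{n}.png');hs=cv2.cvtColor(im,cv2.COLOR_BGR2HSV);m=M[n]
    dark=im.max(2)<60
    for b in blobs(im,dark,200):
        if abs(b[0][0]-c[0])<15 and abs(b[0][1]-c[1])<20:print(n,"bar",b)
    print("row",im[c[1],c[0]-18:c[0]+18].max(1).tolist())
    br=(hs[...,0]<22)&(hs[...,1]>90)&(hs[...,2]>70)
    bb=[b for b in blobs(im,br,1000) if abs(b[0][0]-c[0])<25 and abs(b[0][1]-c[1])<25]
    br[:,:c[0]-60]=0;br[:,c[0]+60:]=0;br[:c[1]-60]=0;br[c[1]+60:]=0
    ct=cv2.convexHull(np.vstack([x for x in cv2.findContours(br.astype(np.uint8),0,2)[0] if cv2.contourArea(x)>30]))
    q=cv2.approxPolyDP(ct,6,True)[:,0];print(n,"rack",q.tolist())
```

```text
k1 bar ([315.0, 149.4], 1359, [[314.8, 149.7], [18.8, 74.8], 3.4])
row [220, 221, 221, 221, 221, 221, 219, 196, 129, 53, 33, 37, 39, 38, 39, 39, 38, 39, 40, 40, 40, 39, 41, 43, 41, 40, 35, 60, 140, 209, 224, 224, 224, 224, 224, 224]
k1 rack [[280, 106], [356, 111], [350, 185], [278, 181]]
k2 bar ([356.9, 98.5], 1715, [[356.9, 98.7], [21.8, 81.9], 4.6])
row [226, 226, 227, 226, 226, 217, 178, 85, 19, 18, 28, 41, 48, 51, 50, 49, 50, 49, 50, 49, 48, 46, 46, 45, 46, 44, 43, 41, 47, 114, 188, 216, 221, 222, 219, 203]
k2 rack [[316, 61], [394, 65], [385, 145], [311, 140]]
```

Run:
```python
import cv2,numpy as np
a=cv2.imread('pics/k1.png')[100:200,265:365];b=cv2.imread('pics/k2.png')[50:150,307:407]
f=lambda i:cv2.resize(np.clip(255*(i/255.)**.6,0,255).astype('uint8'),(400,400),interpolation=cv2.INTER_CUBIC)
cv2.imwrite('pics/zk.png',cv2.hconcat([f(a),f(b)]))
```

```text
(no output)
```

View pics/zk.png

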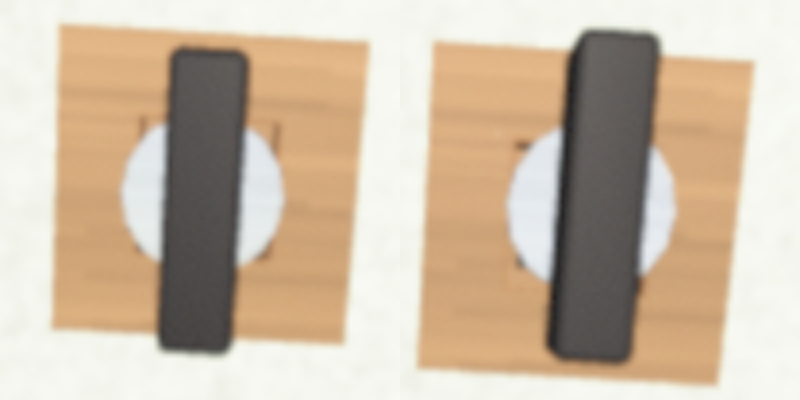

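Zoomed views: k1 bar corners are (172,50), (247,52), (231,352), (159,349). k2 bar top corners are (582,32), (659,37), (632,361), (555,356). The rack outline is clear in both.

Run:
```python
import json
from h import *
M={n:json.load(open(f'pics/{n}.json')) for n in('k1','k2')}
z=lambda p,o,dx=0:((p[0]-dx+.5)/4-.5+o[0],(p[1]+.5)/4-.5+o[1])
D=dict(bar=([(172,50),(247,52),(231,352),(159,349)],[(582,32),(659,37),(632,361),(555,356)],92),
 rack=([(60,24),(370,41),(345,345),(53,328)],[(433,42),(754,61),(718,384),(418,368)],30))
for k,(a,b,h) in D.items():
    a=[z(p,(265,100)) for p in a];b=[z(p,(307,50),400) for p in b]
    P=np.array([tri((M['k1'],u),(M['k2'],v))[0] for u,v in zip(a,b)])
    print(k,P.round(1).tolist(),P.mean(0).round(1))
    for m,q in((M['k1'],a),(M['k2'],b)):
        Q=np.array([plane(m,p,h) for p in q]);e=[Q[(i+1)%4]-Q[i] for i in range(4)]
        print(' ',Q.mean(0).round(1),[round(float(np.linalg.norm(v)),1) for v in e],[round(float(np.degrees(np.arctan2(v[1],v[0]))%90),1) for v in e])
```

```text
bar [[513.3, -236.2, 90.3], [520.7, -252.7, 87.5], [452.8, -281.3, 89.4], [445.6, -264.1, 89.2]] [ 483.1 -258.5   89.1]
  [ 483.4 -258.3   92. ] [17.8, 73.0, 18.2, 72.7] [24.2, 22.9, 23.2, 22.6]
  [ 482.7 -258.4   92. ] [17.6, 72.7, 18.8, 72.6] [22.2, 23.1, 22.0, 22.1]
rack [[506.5, -201.4, 28.4], [540.8, -284.0, 28.2], [458.4, -317.8, 30.5], [424.3, -235.7, 29.2]] [ 482.5 -259.7   29.1]
  [ 482.4 -259.9   30. ] [88.9, 89.3, 89.2, 88.7] [22.6, 22.6, 22.2, 22.4]
  [ 482.3 -259.6   30. ] [89.0, 88.6, 88.7, 88.8] [22.5, 22.5, 22.6, 22.7]
```

```bash
cat > go.py <<'E'
# python3 go.py x y z yaw : needed slide (units, present tool axes) and spin
import sys
from h import *
from workcell import env
s=env.state();p=np.array(s["ee_pos"]);y=np.radians(s["ee_rot"][2])
x,Y,z,w=map(float,sys.argv[1:5]);d=np.array([x,Y,z])-p
sx=(d[0]*np.cos(y)+d[1]*np.sin(y))/30;sy=(d[0]*np.sin(y)-d[1]*np.cos(y))/30
dy=(s["ee_rot"][2]-w+180)%360-180
print("at",p.round(1),s["ee_rot"].round(2),"q",s["qpos"].round(1),"slide",round(sx,2),round(sy,2),round(-d[2]/30,2),"spin",round(dy/8,2),"F",np.round(s["force"],1),"tq",np.round(s["torque"],2),"t",round(s["time_s"],2),"w",round(s["gripper_width"],1))
E
python3 go.py 483 -258.4 64 22.7
```

```text
at [ 387.3 -261.8  214.4] [ 1.7993e+02 -6.0000e-02  2.5610e+01] q [-35.5   8.5 102.9   0.   68.5  28.9] slide 2.92 1.28 5.01 spin 0.36 F [ 0.3 -1.5  1.1] tq [-0.05  0.12 -0.02] t 6.45 w 91.0
```

```bash
python3 -m jog '{"jaw":[91,91,91,91,91,91,91,91],"slide":[[0.73,0.32,0.3],[0.73,0.32,0.3],[0.73,0.32,0.3],[0.73,0.32,0.3],[0,0,0.6],[0,0,0.5],[0,0,0],[0,0,0]],"spin":[0,0,0,0,0.36,0,0,0]}' 20; python3 go.py 483 -258.4 64 22.7
```

```text
time_s: 7.25
ee_pos: [483.1, -258.8, 144.9]
ee_rot: [-180.0, -0.0, 22.7]
force: [0.2, -0.0, 0.3]
gripper_width: 91.0
gripper_force: 0.0
at [ 483.1 -258.8  144.9] [-1.7999e+02 -1.0000e-02  2.2690e+01] q [-29.4  19.   99.2   0.   61.8  37.9] slide 0.0 -0.02 2.7 spin -0.0 F [ 0.2 -0.   0.3] tq [-0.11  0.15  0.04] t 7.25 w 91.0
```

```bash
python3 -m jog '{"jaw":[91,91,91,91,91,91],"slide":[[0,0,0.6],[0,0,0.6],[0,0,0.6],[0,0,0.5],[0,0,0.4],[0,0,0]],"spin":[0,0,0,0,0,0]}' 40 && python3 -m jog '{"jaw":[60,30,10,10,10,10,10,10],"slide":[[0,0,0],[0,0,0],[0,0,0],[0,0,0],[0,0,0],[0,0,0],[0,0,0],[0,0,0]],"spin":[0,0,0,0,0,0,0,0]}' 40; python3 go.py 483 -258.4 64 22.7
```

```text
time_s: 7.85
ee_pos: [482.1, -258.6, 63.2]
ee_rot: [-179.9, 0.1, 22.6]
force: [0.2, -0.4, -0.0]
gripper_width: 91.0
gripper_force: 0.0
time_s: 8.65
ee_pos: [482.4, -258.8, 63.9]
ee_rot: [-180.0, -0.0, 22.6]
force: [0.3, -0.2, -0.1]
gripper_width: 29.8
gripper_force: 0.0
at [ 482.4 -258.8   63.9] [-179.99   -0.     22.63] q [-29.4  23.8 105.2   0.   51.   37.9] slide 0.02 -0.0 -0.0 spin -0.01 F [ 0.3 -0.2 -0.1] tq [-0.05  0.14  0.05] t 8.65 w 29.8
```

Closing further and then lifting straight up.

```bash
python3 -m jog '{"jaw":[10,10,10,10,10,10],"slide":[[0,0,0],[0,0,0],[0,0,0],[0,0,0],[0,0,0],[0,0,0]],"spin":[0,0,0,0,0,0]}' 50; python3 -m jog '{"jaw":[10,10,10,10,10,10,10],"slide":[[0,0,-0.2],[0,0,-0.6],[0,0,-0.8],[0,0,-0.8],[0,0,-0.8],[0,0,-0.5],[0,0,0]],"spin":[0,0,0,0,0,0,0]}';python3 go.py 607.6 3.7 150 206
```

```text
time_s: 9.25
ee_pos: [482.3, -258.7, 63.9]
ee_rot: [-180.0, -0.0, 22.6]
force: [0.1, -1.1, 0.0]
gripper_width: 20.0
gripper_force: 50.0
time_s: 9.95
ee_pos: [483.5, -259.4, 177.3]
ee_rot: [179.8, -0.2, 22.6]
force: [0.5, -0.3, -2.8]
gripper_width: 19.8
gripper_force: 50.0
at [ 483.5 -259.4  177.3] [179.78  -0.18  22.63] q [-29.4  17.3  96.6   0.   65.8  38. ] slide 7.19 -6.5 0.91 spin 22.08 F [ 0.5 -0.3 -2.8] tq [-0.08  0.14  0.08] t 9.95 w 19.8
```

```bash
python3 -m jog '{"jaw":[10,10,10,10,10,10,10,10,10,10],"slide":[[0.72,-0.65,0],[0.72,-0.65,0],[0.72,-0.65,0],[0.72,-0.65,0],[0.72,-0.65,0],[0.72,-0.65,0],[0.72,-0.65,0],[0.72,-0.65,0],[0.72,-0.65,0],[0.72,-0.65,0]],"spin":[0,0,0,0,0,0,0,0,0,0]}'
python3 -m jog '{"jaw":[10,10,10,10,10,10,10,10,10,10],"slide":[[0,0,0],[0,0,0],[0,0,0],[0,0,0],[0,0,0],[0,0,0],[0,0,0],[0,0,0],[0,0,0],[0,0,0]],"spin":[-1,-1,-1,-1,-1,-1,-1,-1,-1,-1]}'
python3 -m jog '{"jaw":[10,10,10,10,10,10,10,10,10,10],"slide":[[0,0,0],[0,0,0],[0,0,0],[0,0,0],[0,0,0],[0,0,0],[0,0,0],[0,0,0],[0,0,0],[0,0,0]],"spin":[-1,-1,-1,-1,-1,-1,-1,-1,-1,-1]}'
python3 -m jog '{"jaw":[10,10,10,10,10,10],"slide":[[0,0,0],[0,0,0],[0,0,0],[0,0,0],[0,0,0],[0,0,0]],"spin":[-1,-1,-0.9,0,0,0]}'
python3 go.py 607.6 3.7 130 206
python3 - <<'E'
from workcell import env
import cv2
a=env.grab_frame("side")[:,:,::-1];cv2.imwrite("pics/s2.png",a)
b=env.grab_frame("wrist")[:,:,::-1]
cv2.imwrite("pics/s2b.png",cv2.vconcat([cv2.resize(a[120:260,240:440],(640,448))[:300],b[100:400]]))
E
```

```text
time_s: 10.95
ee_pos: [606.2, 5.4, 173.3]
ee_rot: [-179.9, 0.1, 22.6]
force: [-0.1, -0.7, -1.5]
gripper_width: 19.7
gripper_force: 50.0
time_s: 11.95
ee_pos: [605.8, 4.3, 173.3]
ee_rot: [-179.8, -0.0, 103.0]
force: [-0.6, -0.0, -1.7]
gripper_width: 19.6
gripper_force: 50.0
time_s: 12.95
ee_pos: [605.8, 4.3, 173.3]
ee_rot: [180.0, -0.2, -177.0]
force: [-0.5, -0.0, -2.6]
gripper_width: 19.4
gripper_force: 50.0
time_s: 13.55
ee_pos: [606.4, 4.3, 174.4]
ee_rot: [180.0, -0.1, -154.3]
force: [-0.6, 0.3, -3.2]
gripper_width: 19.8
gripper_force: 50.0
at [606.4   4.3 174.4] [ 1.7997e+02 -5.0000e-02 -1.5427e+02] q [  -0.7   22.7   88.9    0.    68.5 -116.4] slide -0.03 -0.04 1.48 spin -0.03 F [-0.6  0.3 -3.2] tq [0.06 0.05 0.02] t 13.55 w 19.8
```

View pics/s2b.png

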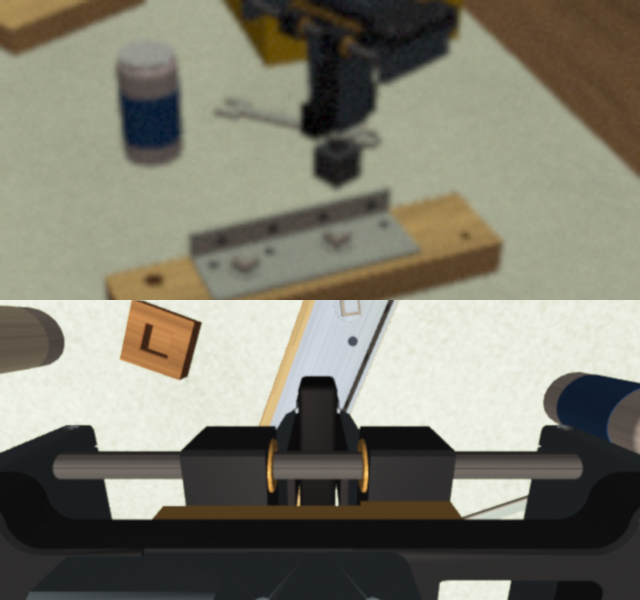

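The side view shows the key hanging straight in the fingers above the proud screw. In the wrist view the bar is central in the jaw at (318,410).

```bash
python3 -m jog '{"jaw":[10,10,10,10,10],"slide":[[-0.05,-0.04,0.6],[0,0,0.6],[0,0,0.45],[0,0,0.2],[0,0,0]],"spin":[0,0,0,0,0]}';python3 go.py 608.2 4 118 206
python3 -m jog '{"jaw":[10,10,10,10,10],"slide":[[0,0,0.05],[0,0,0.05],[0,0,0.05],[0,0,0.05],[0,0,0]],"spin":[0,0,0,0,0]}';python3 go.py 608.2 4 105.4 206
```

```text
time_s: 14.15
ee_pos: [608.1, 3.9, 118.6]
ee_rot: [179.9, -0.1, -154.2]
force: [-0.6, -0.2, -3.0]
gripper_width: 19.7
gripper_force: 50.0
at [608.1   3.9 118.6] [ 1.7995e+02 -9.0000e-02 -1.5419e+02] q [  -0.7   25.4   93.     0.    61.7 -116.5] slide -0.0 0.0 0.02 spin -0.02 F [-0.6 -0.2 -3. ] tq [0.05 0.04 0.01] t 14.15 w 19.7
time_s: 14.65
ee_pos: [608.5, 3.9, 113.4]
ee_rot: [180.0, -0.0, -154.2]
force: [0.7, 0.3, -3.4]
gripper_width: 19.9
gripper_force: 50.0
at [608.5   3.9 113.4] [ 1.7999e+02 -1.0000e-02 -1.5417e+02] q [  -0.7   25.7   93.4    0.    60.9 -116.5] slide 0.01 0.01 0.27 spin -0.02 F [ 0.7  0.3 -3.4] tq [ 0.09  0.04 -0.02] t 14.65 w 19.9
```

```bash
python3 -m jog '{"jaw":[10,10,10,10],"slide":[[0,0,0.05],[0,0,0.05],[0,0,0.05],[0,0,0]],"spin":[0,0,0,0]}'
python3 -m jog '{"jaw":[10,10,10,10],"slide":[[0,0,0.05],[0,0,0.05],[0,0,0.04],[0,0,0]],"spin":[0,0,0,0]}';python3 go.py 608.2 4 105.4 206
```

```text
time_s: 15.05
ee_pos: [608.4, 3.9, 108.6]
ee_rot: [180.0, -0.0, -154.2]
force: [-0.3, 0.3, -2.4]
gripper_width: 19.8
gripper_force: 50.0
time_s: 15.45
ee_pos: [608.6, 3.9, 105.3]
ee_rot: [-180.0, 0.0, -154.2]
force: [-0.3, -0.0, 1.6]
gripper_width: 20.1
gripper_force: 50.0
at [608.6   3.9 105.3] [-1.8000e+02  2.0000e-02 -1.5418e+02] q [  -0.7   26.1   94.     0.    59.9 -116.5] slide 0.01 0.01 -0.0 spin -0.02 F [-0.3 -0.   1.6] tq [ 0.12  0.38 -0.06] t 15.45 w 20.1
```

```bash
python3 -m jog '{"jaw":[10,10,10],"slide":[[0,0,0.03],[0,0,0.02],[0,0,0]],"spin":[0,0,0]}';python3 go.py 608.2 4 105.4 206
```

```text
time_s: 15.75
ee_pos: [608.7, 3.9, 105.2]
ee_rot: [-180.0, 0.1, -154.2]
force: [-3.6, 0.7, 8.9]
gripper_width: 19.6
gripper_force: 50.0
at [608.7   3.9 105.2] [-1.7997e+02  6.0000e-02 -1.5417e+02] q [  -0.7   26.1   94.     0.    59.8 -116.5] slide 0.01 0.01 -0.01 spin -0.02 F [-3.6  0.7  8.9] tq [ 0.14  0.88 -0.01] t 15.75 w 19.6
```

```bash
python3 -m jog '{"jaw":[10,10,10,10],"slide":[[0,0,0.03],[0,0,0.03],[0,0,0.025],[0,0,0]],"spin":[0,0,0,0]}' && python3 -m jog '{"jaw":[10,10,10,10,10],"slide":[[0,0,0],[0,0,0],[0,0,0.002],[0,0,0.002],[0,0,0.002]],"spin":[0.5,0.5,0.5,0.5,0.5]}';python3 go.py 608.2 4 105.4 206
```

```text
time_s: 16.15
ee_pos: [608.8, 3.9, 104.9]
ee_rot: [-179.9, 0.1, -154.2]
force: [-6.1, 0.5, 20.8]
gripper_width: 20.2
gripper_force: 50.0
time_s: 16.65
ee_pos: [609.4, 3.4, 104.7]
ee_rot: [-179.9, 0.2, -174.3]
force: [-5.2, -1.0, 19.2]
gripper_width: 19.8
gripper_force: 50.0
at [609.4   3.4 104.7] [-179.92    0.21 -174.3 ] q [ -0.7  26.1  94.1  -0.1  59.6 -96.4] slide 0.04 0.02 -0.02 spin -2.54 F [-5.2 -1.  19.2] tq [-0.3   1.34  0.14] t 16.65 w 19.8
```

```bash
python3 -m jog '{"jaw":[10,10,10,10,10,10,10,10],"slide":[[0.02,0,0.004],[0,0,0.003],[0,0,0.003],[0,0,0.003],[0,0,0.003],[0,0,0.003],[0,0,0.003],[0,0,0.003]],"spin":[0.5,0.5,0.5,0.5,0.5,0.5,0.5,0.5]}';python3 go.py 608.2 4 105.4 206
```

```text
time_s: 17.45
ee_pos: [609.0, 2.7, 104.2]
ee_rot: [-180.0, 0.3, 153.7]
force: [-5.1, -2.5, 19.5]
gripper_width: 19.7
gripper_force: 50.0
at [609.    2.7 104.2] [-180.      0.28  153.72] q [ -0.8  26.1  94.2  -0.1  59.5 -64.4] slide 0.04 0.03 -0.04 spin -6.53 F [-5.1 -2.5 19.5] tq [-0.72  1.3   0.14] t 17.45 w 19.7
```

```bash
python3 -m jog '{"jaw":[10,10,10,10,10,10,10,10,10,10],"slide":[[0,0,0.003],[0,0,0.003],[0,0,0.003],[0,0,0.003],[0,0,0.003],[0,0,0.003],[0,0,0.003],[0,0,0.003],[0,0,0.003],[0,0,0.003]],"spin":[0.5,0.5,0.5,0.5,0.5,0.5,0.5,0.5,0.5,0.5]}';python3 go.py 608.2 4 105.4 206
```

```text
time_s: 18.45
ee_pos: [608.2, 2.3, 103.5]
ee_rot: [179.9, 0.2, 113.7]
force: [-7.6, -3.6, 23.0]
gripper_width: 19.8
gripper_force: 50.0
at [608.2   2.3 103.5] [179.93   0.22 113.74] q [ -0.8  26.1  94.3  -0.2  59.5 -24.4] slide 0.05 0.02 -0.06 spin -11.53 F [-7.6 -3.6 23. ] tq [-0.96  1.83  0.1 ] t 18.45 w 19.8
```

```bash
python3 -m jog '{"jaw":[10,10,10,10,10,10,10,10,10,10],"slide":[[0,-0.02,0.003],[0,-0.02,0.003],[0,0,0.003],[0,0,0.003],[0,0,0.003],[0,0,0.003],[0,0,0.003],[0,0,0.003],[0,0,0.003],[0,0,0.002]],"spin":[0.5,0.5,0.5,0.5,0.5,0.5,0.5,0.5,0.5,0.5]}';python3 go.py 608.2 4 105.4 206
```

```text
time_s: 19.45
ee_pos: [607.1, 2.4, 102.8]
ee_rot: [179.8, 0.1, 73.7]
force: [-7.7, -2.3, 23.4]
gripper_width: 19.7
gripper_force: 50.0
at [607.1   2.4 102.8] [1.7981e+02 6.0000e-02 7.3710e+01] q [-0.8 26.  94.5 -0.1 59.3 15.5] slide 0.06 0.02 -0.09 spin -16.54 F [-7.7 -2.3 23.4] tq [-0.66  1.82  0.1 ] t 19.45 w 19.7
```

```bash
python3 -m jog '{"jaw":[10,10,10,10,10,10,10,10,10,10],"slide":[[0,-0.01,0.002],[0,0,0.002],[0,0,0.002],[0,0,0.002],[0,0,0.002],[0,0,0.002],[0,0,0.002],[0,0,0.002],[0,0,0.002],[0,0,0.002]],"spin":[0.5,0.5,0.5,0.5,0.5,0.5,0.5,0.5,0.5,0.5]}';python3 go.py 608.2 4 105.4 206
python3 -m jog '{"jaw":[10,10,10,10,10,10,10],"slide":[[0,0,0.003],[0,0,0.003],[0,0,0.002],[0,0,0.002],[0,0,0.002],[0,0,0.002],[0,0,0.002]],"spin":[0.5,0.5,0.5,0.5,0.5,0.5,0.5]}';python3 go.py 608.2 4 105.4 206
```

```text
time_s: 20.45
ee_pos: [607.2, 3.0, 102.2]
ee_rot: [179.8, -0.1, 33.7]
force: [-7.9, -0.4, 22.9]
gripper_width: 19.9
gripper_force: 50.0
at [607.2   3.  102.2] [ 1.7983e+02 -1.5000e-01  3.3710e+01] q [-0.8 26.  94.6 -0.1 59.2 55.6] slide 0.04 -0.01 -0.11 spin -21.54 F [-7.9 -0.4 22.9] tq [-0.35  1.75  0.06] t 20.45 w 19.9
time_s: 21.15
ee_pos: [607.1, 3.3, 101.7]
ee_rot: [180.0, -0.2, 5.7]
force: [-6.9, -0.4, 22.4]
gripper_width: 20.1
gripper_force: 50.0
at [607.1   3.3 101.7] [179.96  -0.19   5.69] q [-0.8 26.1 94.6 -0.  59.1 83.6] slide 0.04 -0.02 -0.12 spin 19.96 F [-6.9 -0.4 22.4] tq [-0.09  1.81  0.17] t 21.15 w 20.1
```

```bash
python3 -m jog '{"jaw":[10,10,10,10,10,10,10,10,10],"slide":[[0,0,0.003],[0,0,0.003],[0,0,0.002],[0,0,0.002],[0,0,0.002],[0,0,0.002],[0,0,0.002],[0,0,0.002],[0,0,0.002]],"spin":[0.5,0.5,0.5,0.5,0.5,0.5,0.5,0.5,0.5]}';python3 go.py 608.2 4 105.4 206
python3 -m jog '{"jaw":[10,10,10],"slide":[[0,0,0.002],[0,0,0.002],[0,0,0.002]],"spin":[0.5,0.5,0.5]}';python3 go.py 608.2 4 105.4 206
```

```text
time_s: 22.05
ee_pos: [607.0, 3.7, 101.1]
ee_rot: [-179.9, -0.2, -30.3]
force: [-7.5, 0.9, 23.7]
gripper_width: 19.5
gripper_force: 50.0
at [607.    3.7 101.1] [-1.7989e+02 -1.5000e-01 -3.0320e+01] q [ -0.7  26.1  94.7   0.   59.  119.6] slide 0.03 -0.03 -0.14 spin 15.46 F [-7.5  0.9 23.7] tq [0.2  1.84 0.15] t 22.05 w 19.5
time_s: 22.35
ee_pos: [607.1, 3.9, 101.1]
ee_rot: [-179.8, -0.1, -42.3]
force: [-6.5, 1.2, 23.9]
gripper_width: 19.9
gripper_force: 50.0
at [607.1   3.9 101.1] [-1.7984e+02 -1.2000e-01 -4.2320e+01] q [ -0.7  26.1  94.7   0.   59.  131.6] slide 0.02 -0.03 -0.14 spin 13.96 F [-6.5  1.2 23.9] tq [0.32 1.85 0.08] t 22.35 w 19.9
```

```bash
python3 -m jog '{"jaw":[10,10,10],"slide":[[0,0,0.002],[0,0,0.002],[0,0,0]],"spin":[0.5,0.5,0]}';python3 go.py 608.2 4 105.4 206
```

```text
time_s: 22.65
ee_pos: [607.2, 3.9, 101.0]
ee_rot: [-179.8, -0.1, -50.2]
force: [-7.2, 0.8, 24.0]
gripper_width: 19.5
gripper_force: 50.0
at [607.2   3.9 101. ] [-1.7981e+02 -1.0000e-01 -5.0230e+01] q [-7.000e-01  2.610e+01  9.470e+01  1.000e-01  5.900e+01  1.395e+02] slide 0.02 -0.03 -0.15 spin 12.97 F [-7.2  0.8 24. ] tq [0.33 1.87 0.1 ] t 22.65 w 19.5
```

```bash
python3 -m jog '{"jaw":[10,10,10,10,10],"slide":[[-0.03,0.035,-0.06],[0,0,-0.06],[0,0,0],[0,0,0],[0,0,0]],"spin":[0,0,0,-0.4,0]}';python3 go.py 608.2 4 105.4 206
python3 -m jog '{"jaw":[10,10,10,10,10,10,10],"slide":[[0,0,-0.07],[0,0,-0.1],[0,0,-0.1],[0,0,-0.1],[0,0,-0.1],[0,0,-0.1],[0,0,0]],"spin":[0,0,0,0,0,0,0]}';python3 go.py 482.4 -259.7 150 -67.5
```

```text
time_s: 23.15
ee_pos: [606.8, 3.7, 101.2]
ee_rot: [-179.8, -0.1, -46.9]
force: [0.3, 1.1, 8.8]
gripper_width: 20.0
gripper_force: 50.0
at [606.8   3.7 101.2] [-1.7981e+02 -1.3000e-01 -4.6940e+01] q [ -0.8  26.1  94.7   0.   59.  136.2] slide 0.02 -0.04 -0.14 spin 13.38 F [0.3 1.1 8.8] tq [0.3  0.11 0.02] t 23.15 w 20.0
time_s: 23.85
ee_pos: [604.8, 3.2, 117.0]
ee_rot: [180.0, 0.0, -47.0]
force: [1.1, 0.0, -3.4]
gripper_width: 19.9
gripper_force: 50.0
at [604.8   3.2 117. ] [ 1.7996e+02  1.0000e-02 -4.6980e+01] q [ -0.8  25.2  93.7  -0.   61.2 136.2] slide 3.62 8.96 -1.1 spin 2.57 F [ 1.1  0.  -3.4] tq [0.01 0.11 0.03] t 23.85 w 19.9
```

```bash
python3 -m jog '{"jaw":[10,10,10,10,10,10,10,10,10],"slide":[[0,0,-0.7],[0,0,-0.8],[0,0,-0.6],[-0.8,0,0],[-0.8,0,0],[-0.8,0,0],[-0.6,0,0],[0,0,0],[0,0,0]],"spin":[0,0,0,0,0,0,0,0,0]}' && python3 shot.py v1
python3 -m jog '{"jaw":[10,10,10,10],"slide":[[0,0.8,0],[0,0.8,0],[0,0,0],[0,0,0]],"spin":[0,0,0,0]}' && python3 shot.py v2
python3 - <<'E'
from h import *
import json
o=[]
for n in('v1','v2'):
    m=json.load(open(f'pics/{n}.json'));p=proj(m,np.array([607.6,3.7,57]));h=proj(m,np.array([517.6,-2.3,57]));print(n,p.round(1),h.round(1))
    im=cv2.imread(f'pics/{n}.png');c=np.round(p).astype(int);y0=max(c[1]-22,0);x0=c[0]-22
    o.append(cv2.resize(im[y0:y0+44,x0:x0+44],(396,396),interpolation=cv2.INTER_CUBIC));print(x0,y0)
cv2.imwrite('pics/zv.png',cv2.hconcat(o))
E
```

```text
time_s: 24.75
ee_pos: [544.1, 69.2, 179.9]
ee_rot: [-180.0, -0.1, -46.9]
force: [0.8, -0.3, -2.3]
gripper_width: 19.9
gripper_force: 50.0
time_s: 25.2
ee_pos: [509.6, 35.8, 179.9]
ee_rot: [-179.9, -0.0, -47.1]
force: [0.1, -0.9, -1.9]
gripper_width: 19.9
gripper_force: 50.0
v1 [315.3  96.6] [386.2 157.5]
293 75
v2 [264.2  97.5] [337.6 158.2]
242 76
```

View pics/zv.png

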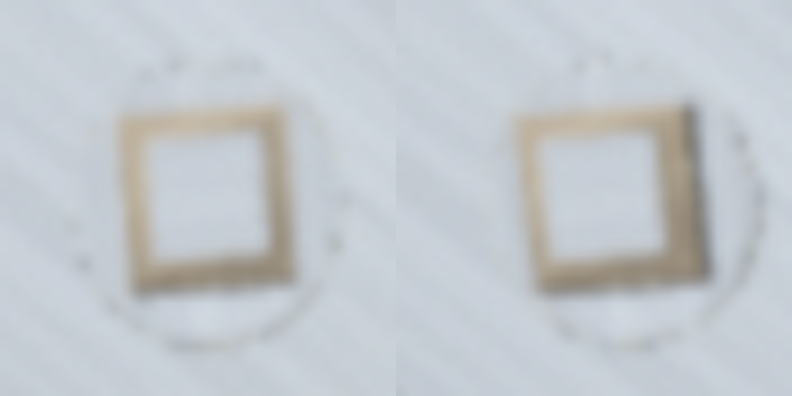

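The screw head now sits where a top height of 57 mm predicts, at (315.6,96.3) and (264.6,97.5). Its edges show about 248° of turn, so it is home with almost no slip. Next I put the key back in the rack.

```bash
python3 go.py 482.4 -259.7 150 -67.5
```

```text
at [509.9  36.2 179.9] [-1.7993e+02 -5.0000e-02 -4.7030e+01] q [  2.8  14.  101.    0.   64.9 139.8] slide 6.59 7.39 1.0 spin 2.56 F [ 0.1  0.7 -1.8] tq [ 0.03  0.19 -0.  ] t 25.25 w 19.4
```

```bash
python3 -m jog '{"jaw":[10,10,10,10,10,10,10,10,10,10],"slide":[[0.659,0.739,0],[0.659,0.739,0],[0.659,0.739,0],[0.659,0.739,0],[0.659,0.739,0],[0.659,0.739,0],[0.659,0.739,0],[0.659,0.739,0],[0.659,0.739,0],[0.659,0.739,0]],"spin":[0,0,0,0,0,0,0,0,0,0]}'
python3 -m jog '{"jaw":[10,10,10,10,10,10],"slide":[[0,0,0],[0,0,0],[0,0,0.7],[0,0,0.7],[0,0,0],[0,0,0]],"spin":[0.85,0.85,0.86,0,0,0]}';python3 go.py 482.4 -259.7 90 -67.5
```

```text
time_s: 26.25
ee_pos: [482.5, -260.8, 179.6]
ee_rot: [-180.0, -0.0, -47.0]
force: [0.7, -0.0, -3.2]
gripper_width: 20.0
gripper_force: 50.0
time_s: 26.85
ee_pos: [482.3, -259.5, 137.7]
ee_rot: [-180.0, 0.0, -67.4]
force: [0.7, -0.3, -2.6]
gripper_width: 19.8
gripper_force: 50.0
at [ 482.3 -259.5  137.7] [-179.99    0.    -67.43] q [-29.5  19.3  99.9   0.   60.8 127.9] slide 0.01 0.0 1.59 spin 0.01 F [ 0.7 -0.3 -2.6] tq [ 0.03  0.1  -0.04] t 26.85 w 19.8
```

```bash
python3 -m jog '{"jaw":[10,10,10,10,10,10,10],"slide":[[0,0,0.5],[0,0,0.5],[0,0,0.4],[0,0,0.3],[0,0,0.3],[0,0,0.3],[0,0,0]],"spin":[0,0,0,0,0,0,0]}';python3 -m jog '{"jaw":[10,10,10,10],"slide":[[0,0,0.06],[0,0,0.05],[0,0,0.03],[0,0,0]],"spin":[0,0,0,0]}';python3 go.py 482.4 -259.7 64 -67.5
```

```text
time_s: 27.55
ee_pos: [480.9, -258.9, 67.5]
ee_rot: [179.9, 0.1, -67.5]
force: [-0.2, -0.1, -3.5]
gripper_width: 19.5
gripper_force: 50.0
time_s: 27.95
ee_pos: [481.6, -259.3, 64.6]
ee_rot: [-180.0, -0.0, -67.5]
force: [-0.2, -0.8, -3.2]
gripper_width: 20.2
gripper_force: 50.0
at [ 481.6 -259.3   64.6] [-1.7999e+02 -1.0000e-02 -6.7450e+01] q [-29.5  23.7 105.2   0.   51.  127.9] slide 0.02 -0.02 0.02 spin 0.01 F [-0.2 -0.8 -3.2] tq [0.07 0.19 0.01] t 27.95 w 20.2
```

```bash
python3 -m jog '{"jaw":[10,10,10],"slide":[[0,0,0.02],[0,0,0.01],[0,0,0]],"spin":[0,0,0]}';python3 -m jog '{"jaw":[24,30,40,55,55,55,55,55],"slide":[[0,0,0],[0,0,0],[0,0,0],[0,0,0],[0,0,0],[0,0,0],[0,0,0],[0,0,0]],"spin":[0,0,0,0,0,0,0,0]}';python3 go.py 482.4 -259.7 64 -67.5
```

```text
time_s: 28.25
ee_pos: [481.7, -259.3, 63.9]
ee_rot: [-180.0, -0.0, -67.5]
force: [-0.6, -0.3, -1.4]
gripper_width: 19.6
gripper_force: 50.0
time_s: 29.05
ee_pos: [481.5, -259.3, 63.6]
ee_rot: [-180.0, 0.0, -67.5]
force: [0.6, 1.0, -0.2]
gripper_width: 55.0
gripper_force: 0.0
at [ 481.5 -259.3   63.6] [-1.800e+02  1.000e-02 -6.745e+01] q [-29.5  23.8 105.3   0.   50.9 127.9] slide 0.02 -0.02 -0.01 spin 0.01 F [ 0.6  1.  -0.2] tq [0.02 0.11 0.07] t 29.05 w 55.0
```

Released. Now retreat straight up, then back along -x (tool), and check.

```bash
python3 -m jog '{"jaw":[55,55,55,55,55,55,55,55,55,55],"slide":[[0,0,-0.3],[0,0,-0.6],[0,0,-0.8],[0,0,-0.8],[0,0,-0.8],[0,0,-0.8],[0,0,-0.8],[-0.6,0,0],[-0.8,0,0],[-0.8,0,0]],"spin":[0,0,0,0,0,0,0,0,0,0]}'
python3 -m jog '{"jaw":[55,55,55],"slide":[[-0.8,0,0],[0,0,0],[0,0,0]],"spin":[0,0,0]}' && python3 shot.py f1
python3 - <<'E'
from workcell import env
import cv2
a=env.grab_frame("side")[:,:,::-1];b=cv2.imread("pics/f1.png")
cv2.imwrite("pics/f.png",cv2.vconcat([a[60:360],b[:300]]))
E
```

```text
time_s: 30.05
ee_pos: [456.0, -197.8, 211.4]
ee_rot: [-179.9, -0.0, -67.5]
force: [-0.2, -0.0, -0.2]
gripper_width: 55.2
gripper_force: 0.0
time_s: 30.35
ee_pos: [447.4, -176.3, 211.4]
ee_rot: [-179.9, -0.1, -67.4]
force: [1.4, -0.4, -0.1]
gripper_width: 54.9
gripper_force: 0.0
```

View pics/f.png

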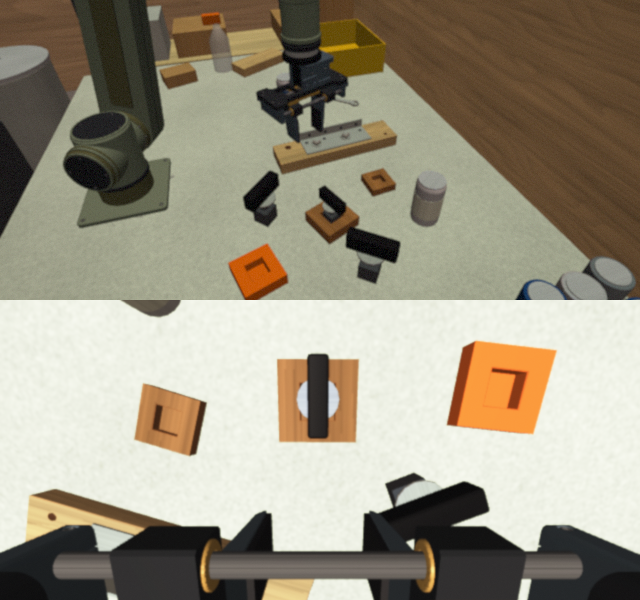

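The key stands upright in the brown rack at wrist (318,397), square to it and centred. The gripper is clear of everything and the other objects are where they were.

```bash
python3 -c "
from workcell import env
print(env.job_done())"
```

```text
the job is handed in; nothing more can be done
None
```

The lag screw is home on the bracket (about 248° of turn under a 20–27 N push, roughly 0.1 mm of slip), the key is back in its rack and released, and the job is handed in at about 30 s; the judge's result wasn't shown.

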